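# Refit the slicer's thickness dial and fold out its catch tray

## Robot

A 6-joint arm with a two-finger parallel gripper is mounted at the origin on a cart in front of the work surface, level with it; the furniture and walls round the work are solid. World frame = base frame: x ahead of the robot, y to its left, z up, the work surface at z = 0. Lengths are in m, angles in rad, forces in N, time in s.
With the tool pointing down it reaches from about 0.325 to 0.775 m from the base axis. Payload 5.5 kg.
Tool frame: the origin (TCP) lies midway between the tips of the shut fingers; the grasp point (between the pads) lies env.pinch_z behind it (env.pinch_z is the distance from the TCP to the grasp point, in m); z points along the fingers, y is the direction in which the jaws open and shut (so a half turn about z gives the same grasp; the last joint's range is limited). The gripper opens to 85 mm and grips with 20 to 120 N. Pads are 22 mm wide; open, the fingers measure 114 mm over their backs; the gripper's body (76 mm by 85 mm) begins 54 mm behind the grasp point. The pads swing forward as they close: fully open they stand 13 mm farther back than shut.
Start: joints at [-1.26, 0.091, 1.231, -0, 1.82, -0.057], TCP at [0.216, -0.56, 0.231] pointing down, gripper open.
Joint ranges: [-2.87, 2.87], [-0.86, 2.18], [0.17, 2.46], [-1.51, 4.65], [0.06, 2.69], [-2.65, 2.65]. Speed limits (rad/s): [2.57, 2.57, 3.01, 3.14, 3.14, 3.14].

## Interface

Orientations are given as a unit quaternion [x, y, z, w].
In Python, from cell import env, jaws, optics gives the robot as it stands. Calls block until the motion is done:
- env.movep(position, orientation): joint-space move of the TCP to a pose.
- env.move_l(position, orientation=None, speed=0.15): straight line of the TCP; orientation=None keeps the orientation; speed is the mean speed in m/s.
- env.move_joints(angles): joint-space move.
- jaws.grip(opening): finger opening in m; the grip force is fixed at half the most; returns when the fingers have stopped.
- env.pause(seconds).
- env.solve_ik(position, orientation): joint angles nearest the present ones, or None.
- env.get_state(): the state.
- optics.snapshot(name): name is "side" or "top"; returns a dict with "img" (480x640x3 uint8, blue, green, red), "vfov" (degrees; the focal length in pixels is half the picture's height over the tangent of half this angle, whatever the lens; pixels are square), "cx", "cy" (the principal point, pixels), "rvec" (rotation vector, rad) and "tvec" (3), from world to camera coordinates, as OpenCV has them. Camera axes: x right, y down, z forward; pixel columns grow to the right and rows downward; lengths in m; the calibration is good to about 2 mm. A picture is of the moment at which its call begins. There is no depth.
A pose or a line that the arm cannot do raises env.MotionError and nothing moves.
- env.hand_in(): hands the job in, once; it reports no verdict.
The state is a dict: "time": time; "qpos": joint angles; "dq": joint speeds; "tau": joint torques, N m; "position": TCP position; "orientation": TCP orientation; "force": force on the tool from outside, world axes, zero at the start; "ft_torque": the same for the moment, N m; "opening": finger opening in m.
Only numpy, scipy, OpenCV 4.12 (cv2) and the standard library are available. Lean on these libraries where they do the work, as an engineer would, in place of code of your own. Each camera call takes 0.05 s, during which the arm holds its last target. There are 200 camera calls.

## Task

The slicer has been washed: get it ready for use again. Push its thickness dial onto the keyed spindle on the sloping console, turning it slowly until it drops fully home, and turn it to the zero mark so that the gauge plate covers the blade; also fold the catch tray at the slicer's side out, past its dead centre and right down. Leave the milk cartons standing where they are.

Things in the scene. Friction and masses are not known exactly. Their poses are not given: they have to be found in the camera images.
- dial_mid (a point): centre, half-way up, of the loose dial: light grey plastic, 58 mm high, 110 g, upright on the worktop left of the slicer, in the way of the tray. Round skirt 68 mm wide, body 57 mm wide up to 27 mm; on it an upright grip wing 15 mm thick (y), 54 mm long (x), from 27 to 58 mm high. z up the dial's axis; x to the pointer: the wing end with a small nose and a black line
- dial_bore (a point): centre of the dial's underside, 29 mm below dial_mid, same axes: mouth of a round bore 22.5 mm wide and 23.5 mm deep with one keyway 8.5 mm wide on the pointer's side (+x)
- spindle_home (a point): point on the spindle's axis where dial_mid lies when the dial is fully home, 29 mm out from spindle_flange. z: along the spindle out of the console, leaning 30 degrees to the slicer's front; x: towards the spindle's key, turning with it. A dial slides over the nose at any angle, rests on the key 11 mm short of home, and drops home where its pointer is within about 0.1 rad of the key
- spindle_flange (a point): centre of the flange face on which the dial's underside rests when home; same axes as spindle_home. From it rises the bare steel spindle: round, 20 mm thick, 22 mm long, its last 7 mm coned to 12 mm; a key 6 mm wide stands out 5.5 mm on the +x side from the flange up to 11 mm. A black scale plate with white graduations lies round it
- dial_spindle (a joint): angle of the spindle's key, rad; grows clockwise seen from outside (negative turn about z of spindle_home). 0 = its stop: key and pointer straight up the slope at the long zero graduation. Starts at 0.4 to 1.15. Friction 0.15 N m holds it while a dial is only pressed on it; a keyed dial turns it, with about 0.1 rad of play either way, and moves the gauge plate
- catch_tray (a joint): fold angle of the steel catch tray on the slicer's left, rad: 0 = folded up, leaning 0.23 past upright towards the machine, held by its over-centre spring; 0.23 = dead centre; beyond it the tray swings out and down by itself in about 2 s to its stop, 1.80 = level. Pushing the lip outwards with about 1 N starts it
- tray_hinge (a point): middle of the tray's hinge, 30 mm above the worktop, fixed; the hinge runs along x of the slicer and the tray swings out to +y. Sheet 150 mm long (x), lip 120 mm from the hinge; keep the ground it covers clear
- tray_lip (a point): middle of the tray's lip, a round steel bead 10 mm thick and 144 mm long along x of the slicer; folded, 147 mm above the worktop and 145 mm to +y of slicer. A finger can reach down behind it (machine side): below 110 mm height the gear housing begins at y = 111 mm; above that all is free as far as the motor housing (y = 36 mm, top 176 mm)
- slicer: the slicer, fixed: aluminium base 220 (x) by 300 (y) mm, 57 mm high, front to -x, left side +y. Origin: centre of the base, on the worktop. Gear housing behind the console: x to +99 mm, y 0 to 111 mm, top 110 mm. Carriage on the right (y below -60 mm), its handle 165 mm high. Gauge plate before the blade: x -114 to -36, y -52 to -25 mm, top 166 mm
- console (a point): centre of the slicer's sloping console face, 100 mm up the slope by 120 mm wide, at x = -65, y = +55, z = 85 mm from slicer (same axes); the spindle stands here, square to the face
- blade_top (a point): highest point of the upright blade's guard, 253 mm high; blade and guard are about 190 mm across along x of the slicer, a plane at its y = -50 mm
- milk_a: small dark milk carton, 27 x 33 x 57 mm, standing on the worktop; a bystander to leave where it is. Origin: centre of its underside
- milk_b: small dark milk carton, 27 x 33 x 57 mm, standing on the worktop; a bystander to leave where it is. Origin: centre of its underside
- milk_c: small dark milk carton, 27 x 33 x 57 mm, standing before the fork box; a bystander to leave where it is. Origin: centre of its underside. The fixed steel fork box behind it is 192 (x) by 146 (y) mm, 90 mm high, centred at x = 0.58, y = 0.345 m; along the worktop's left edge (y = 0.485 m, from x = 0.46 m on) stands a fixed glass guard 245 mm high
- milk_d: small dark milk carton, 27 x 33 x 57 mm, standing on the worktop; a bystander to leave where it is. Origin: centre of its underside

How it is judged:
On the way:
1. the dial is fully home on the spindle, keyed (distance between dial_mid and spindle_home below 0.0045 m and angle between the x axis of dial_mid and the x axis of spindle_home, either way round below 0.2 rad), for 0.2 s.
At the end, for the whole second after the job is handed in: The dial is keyed on the spindle and fully home (its centre within 4.5 mm of spindle_home, pointer within 0.2 rad of the key), the spindle stands within 0.15 rad of zero, and the catch tray is folded down to within 0.1 rad of its stop (above 1.70) and at rest (all of step 1 and value of joint dial_spindle below 0.15 rad and value of joint catch_tray above 1.7 rad and velocity of joint catch_tray between -0.05 and 0.05 rad/s); the robot touches nothing.
It fails at once if a milk carton is pushed more than 30 mm from where it stood (distance of any of milk_a, milk_b, milk_c, milk_d from where it was at the start of the episode above 0.03 m).
It also fails if it takes over 58 s, if anything falls off the work surface, if the arm or the gripper's body presses on something with over 40 N, if the wrist force passes 120 N, or if a joint passes its speed limit or range.

## Working session

There is one attempt and no reset: what is moved stays moved. The work goes in short steps, each a Python script; the robot and the scene stay as the last script left them, time stands still between calls to the robot, and variables do not carry over. Pictures are saved under pics/ and viewed, about 8 in all and at most 12, crops included, and the job is handed in when it is done.

```bash
ls; mkdir -p pics; python3 - <<'E'
from cell import env, jaws, optics
import cv2,numpy as np
for n in("side","top"):
    s=optics.snapshot(n); cv2.imwrite(f"pics/{n}0.png",s["img"])
    R=cv2.Rodrigues(np.array(s["rvec"]))[0]
    print(n,s["vfov"],s["cx"],s["cy"],(-R.T@np.array(s["tvec"]).ravel()).round(3),R.round(2).tolist(),[k for k in s])
print(env.pinch_z,env.get_state())
E
```

```text
pics
side 46.71632272296529 327.6040984236573 236.28169369754417 [0.486 1.056 0.722] [[-0.99, -0.14, 0.02], [-0.09, 0.47, -0.88], [0.11, -0.87, -0.48]] ['img', 'vfov', 'cx', 'cy', 'rvec', 'tvec']
top 57.378800628995315 308.8348368358225 227.05826747595546 [0.541 0.079 1.123] [[-0.0, -1.0, 0.01], [-1.0, 0.0, -0.07], [0.07, -0.01, -1.0]] ['img', 'vfov', 'cx', 'cy', 'rvec', 'tvec']
0.0187 {'time': 0.1, 'qpos': array([-1.25971091e+00,  9.18114119e-02,  1.23177662e+00, -4.52332883e-05,
        1.81978161e+00, -5.66763884e-02]), 'dq': array([ 0.00121184, -0.00217399, -0.00068845, -0.00021305, -0.00014682,
       -0.00143271]), 'tau': array([ 2.68705284e-03, -4.60216856e+01, -4.19218683e+01, -4.89479220e-06,
        1.06441736e-02, -3.23846029e-05]), 'position': array([ 0.21563812, -0.55964469,  0.23024096]), 'orientation': array([ 9.83142116e-01,  1.82840885e-01, -1.34462993e-04, -8.78534595e-04]), 'force': array([-0.57367078,  0.15216731, -1.0340532 ]), 'ft_torque': array([-0.01106517, -0.00230646, -0.02087029]), 'opening': 0.08556530424517134}
```

View pics/side0.png

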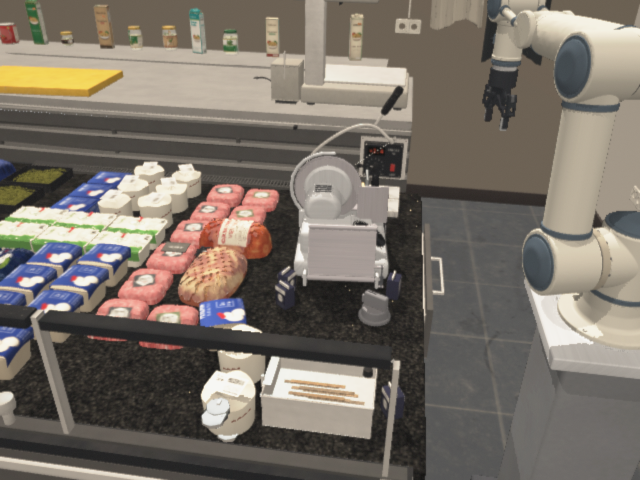

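View pics/top0.png

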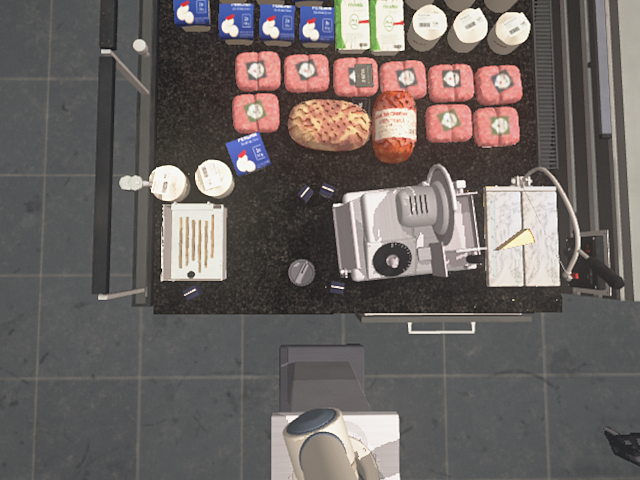

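The pictures show the dial (top 301,272), the spindle (top 392,261), the tray folded up on the slicer's left, and cartons at top (305,192), (328,190), (338,287) and (192,292). I'll enlarge these areas.

```bash
cat > h.py <<'E'
from cell import env, jaws, optics
import cv2,numpy as np
from scipy.spatial.transform import Rotation as Rot
def cam(n):
    s=optics.snapshot(n); f=240/np.tan(np.radians(s["vfov"])/2)
    K=np.array([[f,0,s["cx"]],[0,f,s["cy"]],[0,0,1]]); R=cv2.Rodrigues(np.array(s["rvec"]))[0]; t=np.array(s["tvec"]).ravel()
    return s["img"],K,R,t
def ray(c,uv):
    _,K,R,t=c; d=R.T@np.linalg.solve(K,[uv[0],uv[1],1]); return -R.T@t,d
def onz(c,uv,z):
    o,d=ray(c,uv); return o+d*(z-o[2])/d[2]
def tri(c1,u1,c2,u2):
    o1,d1=ray(c1,u1);o2,d2=ray(c2,u2)
    a=np.linalg.lstsq(np.c_[d1,-d2],o2-o1,rcond=None)[0]
    p,q=o1+a[0]*d1,o2+a[1]*d2; return (p+q)/2,np.linalg.norm(p-q)
def proj(c,P):
    _,K,R,t=c; p=K@(R@np.asarray(P)+t); return p[:2]/p[2]
E
python3 - <<'E'
from h import *
t=cv2.imread('pics/top0.png');s=cv2.imread('pics/side0.png')
def crop(im,x,y,w,h,k,n):
    c=cv2.resize(im[y:y+h,x:x+w],None,fx=k,fy=k,interpolation=cv2.INTER_CUBIC)
    for i in range(0,w,10): cv2.line(c,(i*k,0),(i*k,12 if (x+i)%50 else 30),(0,255,255),1)
    for i in range(0,h,10): cv2.line(c,(0,i*k),(12 if (y+i)%50 else 30,i*k),(0,255,255),1)
    cv2.imwrite(n,c)
crop(t,280,170,160,120,5,'pics/topc.png'); crop(s,270,210,140,120,5,'pics/sidec.png')
E
```

```text
(no output)
```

View pics/topc.png

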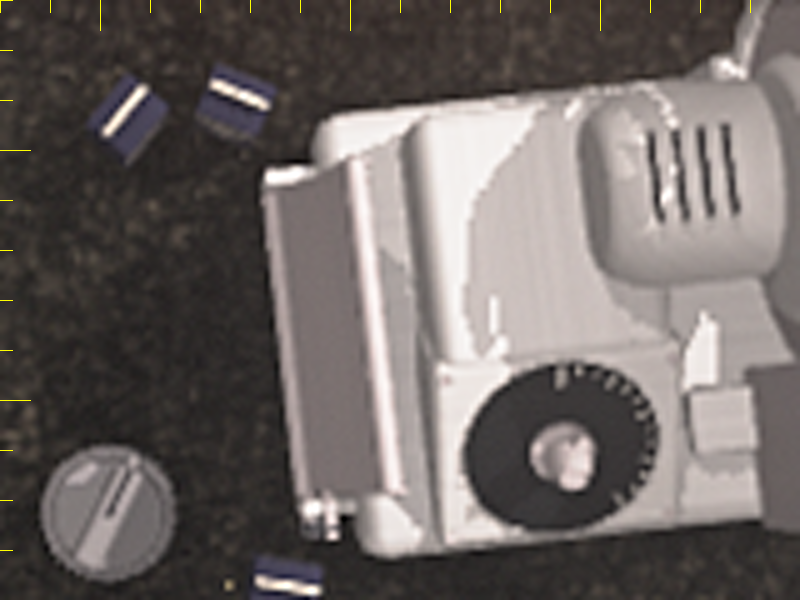

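View pics/sidec.png

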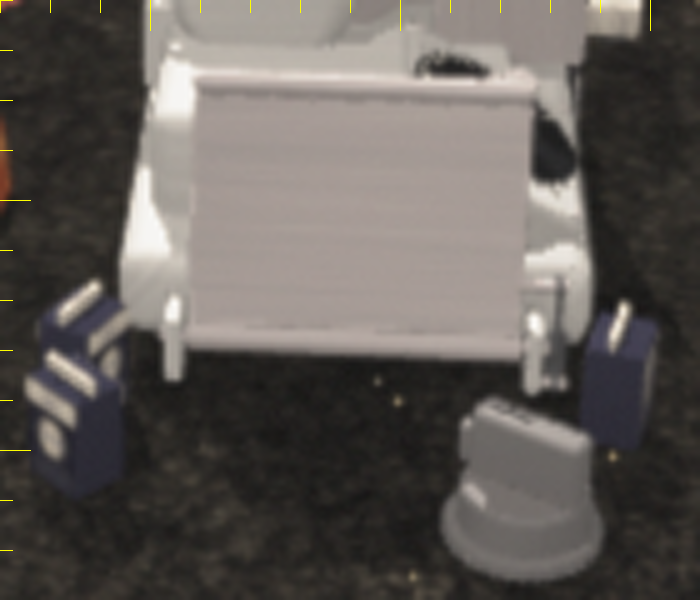

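```bash
python3 - <<'E'
from h import *
T=cam("top");S=cam("side")
c=lambda x,y:(x/5+280-.4,y/5+170-.4); d=lambda x,y:(x/5+270-.4,y/5+210-.4)
# dial mask
g=T[0].astype(int); m=((g.min(2)>75)*255).astype(np.uint8)[255:290,285:320]
cs,_=cv2.findContours(m,0,2); k=max(cs,key=cv2.contourArea); (u,v),r=cv2.minEnclosingCircle(k); u+=285;v+=255
print('dial circ',u,v,r,onz(T,(u,v),.005), 'man',onz(T,c(108,512),.005), 'r*',r*1.12/438)
D=onz(T,(u,v),.005)
print('side of dial base', (proj(S,[D[0],D[1],0.0])-[270,210])*5,'top', (proj(S,[D[0],D[1],.058])-[270,210])*5)
a=onz(T,c(92,562),.058);b=onz(T,c(134,458),.058);e=(b-a)[:2];print('wing',np.linalg.norm(e),np.degrees(np.arctan2(e[1],e[0])),(a+b)/2)
# plate
h=((g.max(2)<60)*255).astype(np.uint8)[235:285,368:416]
h=cv2.morphologyEx(h,cv2.MORPH_CLOSE,np.ones((5,5),np.uint8))
cs,_=cv2.findContours(h,0,2);k=max(cs,key=cv2.contourArea);el=cv2.fitEllipse(k);print('plate',el[0][0]+368,el[0][1]+235,el[1],el[2])
P=onz(T,(el[0][0]+368,el[0][1]+235),.087);print(P,'man',onz(T,c(562,445),.087))
# bead ends
A,ea=tri(T,c(355,165),S,d(195,78));B,eb=tri(T,c(400,490),S,d(533,90));print('bead',A,ea,B,eb,np.linalg.norm(A-B),np.degrees(np.arctan2(*(A-B)[[1,0]])))
A=onz(T,c(355,165),.15);B=onz(T,c(400,490),.15);print('bead z',A,B,np.linalg.norm(A-B),np.degrees(np.arctan2(*(A-B)[[1,0]])))
a=onz(T,c(442,543),.06);b=onz(T,c(685,517),.06);print('front yaw',np.degrees(np.arctan2(*((a-b)[[1,0]]))),a,b)
# zero mark
Z=onz(T,c(560,378),.087+.03*.5);print('zero dir',np.degrees(np.arctan2(*(Z-P)[[1,0]])),Z-P)
for q in(c(108,110),c(237,100),c(288,578)):print('milk',onz(T,q,.055))
E
```

```text
dial circ 301.0 272.0 13.601571083068848 [0.50519062 0.08298809 0.005     ] man [0.50518861 0.08248061 0.005     ] r* 0.034780273089125825
side of dial base [517.18561419 529.40617282] top [525.9547632  417.86775297]
wing 0.05399016519206317 -22.234090887846 [0.50786699 0.07989672 0.058     ]
plate 391.4518013000488 264.9994430541992 (39.40418243408203, 46.527095794677734) 11.376930236816406
[ 0.52339496 -0.13087763  0.087     ] man [ 0.53846281 -0.13243052  0.087     ]
bead [ 0.66550824 -0.02900644  0.14690267] 0.002465229135970933 [ 0.51792325 -0.04787975  0.14554244] 0.0018970134973528086 0.14879308089533513 7.2874836637025915
bead z [ 0.66388051 -0.02877501  0.15      ] [ 0.51897042 -0.04725635  0.15      ] 0.1460838677903417 7.26807288815833
front yaw 95.81489007962561 [ 0.4913822  -0.07900007  0.06      ] [ 0.50341069 -0.19711303  0.06      ]
zero dir 2.3774008615734807 [0.04630585 0.00192249 0.015     ]
milk [0.70329564 0.08189366 0.055     ]
milk [0.70817281 0.01845457 0.055     ]
milk [ 0.47460543 -0.00476834  0.055     ]
```

```bash
cat >> h.py <<'E'
YAW=np.radians(7.2)
RS=Rot.from_euler('z',YAW).as_matrix()
u=RS@[np.sqrt(.75),0,.5]; zs=RS@[-.5,0,np.sqrt(.75)]; ys=RS@[0,1,0]
def qd(x_d,z_d,flip):  # tool orientation holding a dial with axes x_d,z_d
    z=-np.asarray(z_d); x=np.asarray(x_d)*(1 if flip else -1); return Rot.from_matrix(np.c_[x,np.cross(z,x),z]).as_quat()
def qs(th,flip): return qd(np.cos(th)*u-np.sin(th)*ys,zs,flip)
TD=0.031 # TCP above dial underside
E
python3 - <<'E'
from h import *
F=np.array([.5384,-.1335,.087]); a=np.radians(-22); xd=[np.cos(a),np.sin(a),0]; D=np.array([.5053,.082,0])
for fl in(0,1):
    print('flip',fl,env.solve_ik(D+[0,0,TD],qd(xd,[0,0,1],fl)))
    for th in(1.5,.8,0,-.1):
        print(th,env.solve_ik(F+zs*(TD+.05),qs(th,fl)),env.solve_ik(F+zs*TD,qs(th,fl)) is not None)
T=cam("top"); im=T[0]; x0,y0=365,235
c=cv2.resize(im[y0:y0+50,x0:x0+60],None,fx=12,fy=12,interpolation=cv2.INTER_CUBIC)
P=lambda p:tuple(int(q) for q in ((proj(T,p)-[x0,y0]+.5)*12))
for F,col in((np.array([.5384,-.1324,.087]),(0,255,0)),(np.array([.5383,-.1356,.087]),(0,0,255))):
    cv2.line(c,P(F),P(F+zs*.022),col,1)
    for r,z,n in((.01,.0,24),(.006,.022,16)):
        for k in range(n): w=6.283*k/n; cv2.circle(c,P(F+zs*z+r*(np.cos(w)*u+np.sin(w)*ys)),1,col,-1)
cv2.imwrite('pics/spin.png',c)
E
```

```text
flip 0 [ 9.44105715e-02 -9.14292163e-02  1.77023932e+00 -4.44089210e-16
  1.46278255e+00 -1.09241332e+00]
1.5 [-0.54524079 -0.57342015  2.00418608  0.32842236  1.30059806 -0.76371545] True
0.8 [-0.54524079 -0.57342015  2.00418608  0.32842236  1.30059806 -1.46371545] True
0 [-0.54524079 -0.57342015  2.00418608  0.32842236  1.30059806 -2.26371545] True
-0.1 [-0.54524079 -0.57342015  2.00418608  0.32842236  1.30059806 -2.36371545] True
flip 1 [ 9.44105715e-02 -9.14292163e-02  1.77023932e+00 -4.44089210e-16
  1.46278255e+00  2.04917933e+00]
1.5 [-0.54524079 -0.57342015  2.00418608  0.32842236  1.30059806  2.3778772 ] True
0.8 [-0.54524079 -0.57342015  2.00418608  0.32842236  1.30059806  1.6778772 ] True
0 [-0.54524079 -0.57342015  2.00418608  0.32842236  1.30059806  0.8778772 ] True
-0.1 [-0.54524079 -0.57342015  2.00418608  0.32842236  1.30059806  0.7778772 ] True
```

View pics/spin.png

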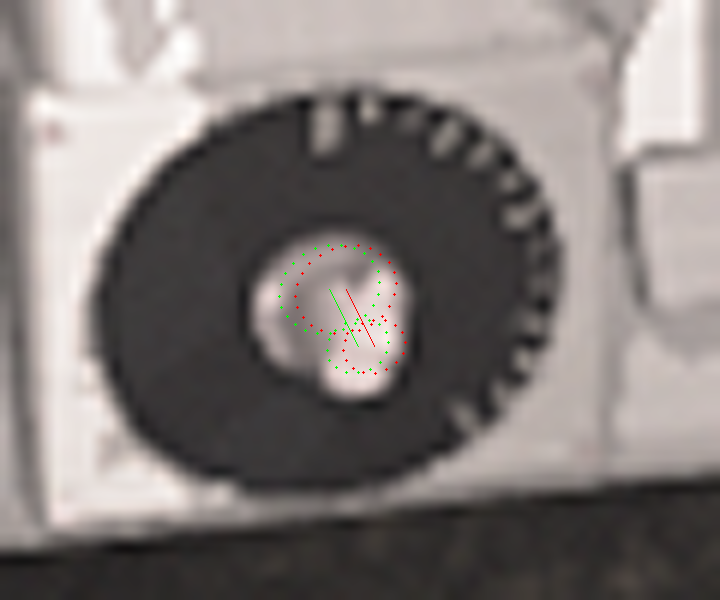

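The spindle's flange shows at crop (333,310) and its tip at (363,362), so the flange stands about 7 mm proud of the console. There is a bright key towards the upper right, at about 1 rad. Next I'll pick up the dial.

```bash
cat >> h.py <<'E'
F=np.array([.5347,-.1324,.0935])
E
python3 - <<'E'
from h import *
a=np.radians(-22); q=qd([np.cos(a),np.sin(a),0],[0,0,1],1); D=np.array([.5053,.082,0])
env.movep(D+[0,0,.15],q); jaws.grip(.05)
env.move_l(D+[0,0,TD],speed=.12)
print(env.get_state()['force']); jaws.grip(.0)
s=env.get_state(); print(s['force'],s['opening'],s['position'],s['time'])
env.move_l(D+[0,0,.16],speed=.15)
env.movep(F+zs*(TD+.07),qs(1.45,1))
s=env.get_state(); print(s['force'],s['ft_torque'],s['opening'],s['position'],F+zs*(TD+.07),s['time'])
for n in("top","side"):
    im=cam(n)[0]; x,y,w,h=(340,200,100,100) if n=="top" else (280,150,100,100)
    cv2.imwrite(f'pics/h_{n}.png',cv2.resize(im[y:y+h,x:x+w],None,fx=4,fy=4,interpolation=cv2.INTER_CUBIC))
cv2.imwrite('pics/hover.png',np.hstack([cv2.imread('pics/h_top.png'),cv2.imread('pics/h_side.png')]))
E
```

```text
[ 0.71071633 -0.18303692  0.97449039]
[0.01042372 1.0032551  4.40133732] 0.013940170611595063 [0.50586504 0.08212614 0.03187065] 4.7583
[-0.38695293 -0.49157341 -1.21006782] [-0.09291119  0.37451598 -0.03506375] 0.014018693605647593 [ 0.48452037 -0.13820242  0.18049252] [ 0.48459821 -0.13872933  0.18096857] 6.6667
```

View pics/hover.png

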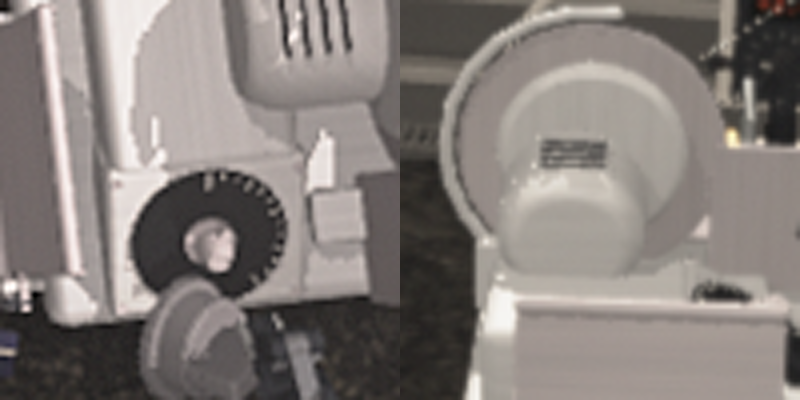

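The dial is held squarely and the bore is facing the spindle. I'll push it on, watching the forces.

```bash
cat >> h.py <<'E'
def fr(f0): # force along u, ys, zs relative to baseline
    s=env.get_state(); f=s['force']-f0; return np.array([f@u,f@ys,f@zs]),s
E
python3 - <<'E'
from h import *
env.pause(.2); f0=env.get_state()['force']; np.save('f0.npy',f0)
off=np.zeros(3)
env.move_l(F+zs*(TD+.026),speed=.08)
for h in np.arange(.024,.0085,-.0015):
    env.move_l(F+off+zs*(TD+h),speed=.03)
    f,s=fr(f0); p=s['position']-F
    print(round(h,4),f.round(1),(np.array([p@u,p@ys,p@zs-TD])*1e3).round(1),(s['ft_torque']).round(2),round(s['time'],2))
    if f[2]>8: break
    off+=np.clip(f[0]*1e-4,-1e-3,1e-3)*u+np.clip(f[1]*1e-4,-1e-3,1e-3)*ys
np.save('off.npy',off)
E
```

```text
0.024 [ 0.6 -0.7  0.2] [ 0.2 -0.2 24.4] [-0.04  0.32  0.01] 7.92
0.0225 [ 1.2 -0.4 -0.7] [ 0.  -0.1 22.5] [-0.07  0.3  -0.03] 8.17
0.021 [ 0.4 -0.5  0.8] [ 0.1 -0.1 20.9] [-0.05  0.3  -0.02] 8.42
0.0195 [ 0.2 -0.7 -1.2] [ 0.1 -0.1 19.4] [-0.06  0.36 -0.01] 8.67
0.018 [-0.3 -0.6 -0.4] [ 0.1 -0.2 17.9] [-0.14  0.34  0.  ] 8.92
0.0165 [ 1.   0.2 -0.5] [ 0.3 -0.2 16.5] [0.03 0.31 0.06] 9.17
0.015 [0.9 1.6 1.9] [ 0.5  0.1 15.1] [0.45 0.33 0.28] 9.42
0.0135 [1.8 3.7 1.2] [ 0.6  0.4 13.4] [0.68 0.19 0.41] 9.67
0.012 [ 2.5  3.8 -0.7] [ 0.4  0.5 11.6] [0.62 0.13 0.34] 9.92
0.0105 [ 2.4  2.3 -0.9] [ 0.5  0.6 10.1] [0.44 0.26 0.2 ] 10.17
0.009 [ 1.5  2.8 -1.8] [0.9 0.8 8.8] [0.33 0.35 0.17] 10.42
```

```bash
cat > sweep.py <<'E'
from h import *
f0=np.load('f0.npy'); off=np.load('off.npy'); h=.0085; th=1.45; hc=None; tgt=6.
for i in range(60):
    env.move_l(F+off+zs*(TD+h),qs(th,1),speed=.03)
    f,s=fr(f0); p=s['position']-F; hm=(p@zs-TD)*1e3
    print(f'{th:.2f} h{h*1e3:.1f}',f.round(1),(np.array([p@u,p@ys])*1e3).round(1),round(hm,1),s['ft_torque'].round(2),f"{s['time']:.2f}")
    if hc is None and f[2]>4: hc=hm; print('contact')
    if abs(f[0])+abs(f[1])>60 or f[2]>40 or s['time']>30: print('stop');break
    if hc is not None and hm<hc-8.5 and f[2]>4: print('home');break
    off+=np.clip(f[0]*1.5e-4,-6e-4,6e-4)*u+np.clip(f[1]*1.5e-4,-6e-4,6e-4)*ys
    dropping = hc is not None and hm<hc-2.5
    h+=np.clip((f[2]-tgt)*2e-4,-.0015,.0015)
    if hc is not None and not dropping: th-=.05
    if th<.1: break
np.savez('st.npz',off=off,h=h,th=th)
E
python3 sweep.py
```

```text
1.45 h8.5 [0.2 1.7 0.6] [1.1 0.9] 8.5 [0.18 0.51 0.16] 10.67
1.45 h7.4 [-0.5  1.9  3. ] [1.5 1.3] 7.8 [0.23 0.62 0.21] 10.92
1.45 h6.8 [-0.5  2.2  6. ] [1.6 1.6] 7.3 [0.31 0.66 0.22] 11.17
contact
1.40 h6.8 [0.9 1.4 5.4] [1.7 1.9] 7.2 [0.25 0.34 0.21] 11.42
1.35 h6.7 [0.5 2.  4.8] [1.7 2.2] 7.0 [0.36 0.21 0.21] 11.67
1.30 h6.5 [1.8 2.3 4.8] [1.7 2.6] 6.7 [0.48 0.28 0.31] 11.92
1.25 h6.2 [1.1 2.2 6. ] [1.8 2.9] 6.5 [0.48 0.35 0.32] 12.17
1.20 h6.2 [1.  2.3 6.3] [1.8 3.3] 6.3 [0.44 0.24 0.25] 12.42
1.15 h6.3 [1.6 2.5 5.1] [1.8 3.6] 6.1 [0.44 0.24 0.33] 12.67
1.10 h6.1 [0.5 3.5 6. ] [2. 4.] 6.1 [0.5  0.41 0.29] 12.92
1.05 h6.1 [-0.   2.1  5.7] [2.  4.4] 6.0 [0.31 0.49 0.23] 13.17
1.00 h6.0 [0.4 1.2 5.2] [2.  4.7] 5.9 [0.36 0.5  0.23] 13.42
0.95 h5.9 [-1.3  2.3  6. ] [2.1 5. ] 5.9 [0.47 0.59 0.29] 13.67
0.90 h5.9 [-0.3  2.7  5.7] [1.9 5.4] 5.8 [0.51 0.57 0.25] 13.92
0.85 h5.8 [-0.5  3.2  5.7] [1.9 5.7] 5.8 [0.45 0.57 0.28] 14.17
0.80 h5.8 [-0.5  2.   6.2] [1.8 6.1] 5.7 [0.43 0.64 0.21] 14.42
0.75 h5.8 [-0.9  2.1  5.1] [1.7 6.4] 5.7 [0.42 0.65 0.25] 14.67
0.70 h5.6 [-1.   3.2  7.4] [1.5 6.8] 5.6 [0.44 0.66 0.25] 14.92
0.65 h5.9 [0.1 1.4 4.7] [1.3 7.2] 5.7 [0.22 0.59 0.22] 15.17
0.60 h5.7 [-1.7  2.7  5.4] [1.3 7.5] 5.6 [0.27 0.87 0.2 ] 15.42
0.55 h5.5 [-1.8  2.1  6.8] [1.  7.8] 5.5 [0.3  0.85 0.23] 15.67
0.50 h5.7 [-2.   1.6  5.3] [0.7 8.1] 5.6 [0.27 0.8  0.18] 15.92
0.45 h5.6 [-1.5  2.9  5.5] [0.5 8.4] 5.5 [0.31 0.81 0.15] 16.17
0.40 h5.4 [-2.   1.9  6.6] [0.2 8.8] 5.5 [0.24 0.92 0.18] 16.42
0.35 h5.6 [-2.1  2.7  5.7] [-0.1  9.1] 5.5 [0.31 0.8  0.2 ] 16.67
0.30 h5.5 [-2.3  0.9  6.5] [-0.5  9.4] 5.4 [0.22 0.83 0.12] 16.92
0.25 h5.6 [-1.9  1.7  5.2] [-0.9  9.5] 5.4 [0.21 0.81 0.14] 17.17
0.20 h5.4 [-1.7  2.2  7.2] [-1.2  9.8] 5.4 [0.27 0.86 0.17] 17.42
0.15 h5.7 [-2.5  0.3  5.3] [-1.6 10.1] 5.4 [0.2  0.94 0.15] 17.67
```

```bash
python3 - <<'E'
from h import *
im=cam("top")[0]; a=cv2.resize(im[200:300,340:440],None,fx=4,fy=4,interpolation=cv2.INTER_CUBIC)
im=cam("side")[0]; b=cv2.resize(im[170:270,320:420],None,fx=4,fy=4,interpolation=cv2.INTER_CUBIC)
cv2.imwrite('pics/sw.png',np.hstack([a,b]))
E
```

```text
(no output)
```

View pics/sw.png

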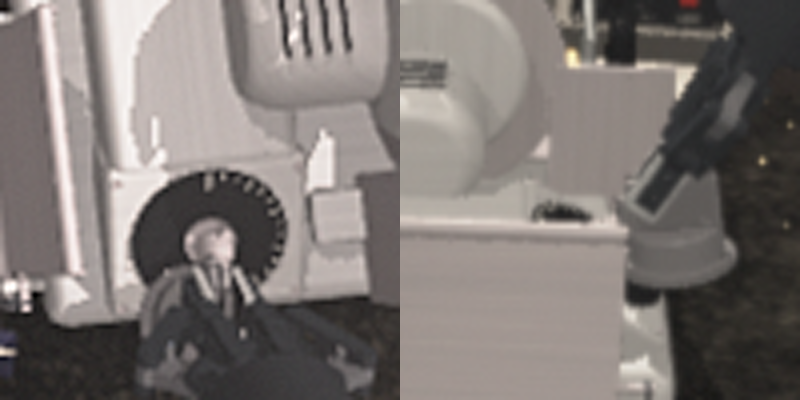

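The dial isn't on the spindle: the nose is still visible at crop (222,250), and the dial has pivoted in the grip. I'll retract and compare where the dial was expected at hover with where it was seen.

```bash
python3 - <<'E'
from h import *
s=env.get_state(); p=s['position']
env.move_l(p+zs*.06,speed=.12)
s=env.get_state(); print(s['opening'],s['force']-np.load('f0.npy'),s['time'])
T=cam("top")
b=cv2.resize(T[0][200:300,340:440],None,fx=4,fy=4,interpolation=cv2.INTER_CUBIC); a=cv2.imread('pics/h_top.png')
P=lambda p:tuple(int(q) for q in ((proj(T,p)-[340,200]+.5)*4))
def ov(im,B,F_):
    for k in range(60):
        w=6.283*k/60; d=np.cos(w)*u+np.sin(w)*ys
        cv2.circle(im,P(B+.034*d),1,(0,255,0),-1)
        if k%3==0:
            cv2.circle(im,P(F_+.0*zs+.016*d),1,(0,0,255),-1); cv2.circle(im,P(F_+.022*zs+.006*d),1,(0,255,255),-1)
ov(a,np.array([.48452,-.1382,.1805])-zs*.0319,F); ov(b,s['position']-zs*.0319,F)
cv2.imwrite('pics/ov.png',np.hstack([a,b]))
E
```

```text
0.013855390235570373 [ 0.53765264 -0.35722946 -1.31740506] 18.4167
```

View pics/ov.png

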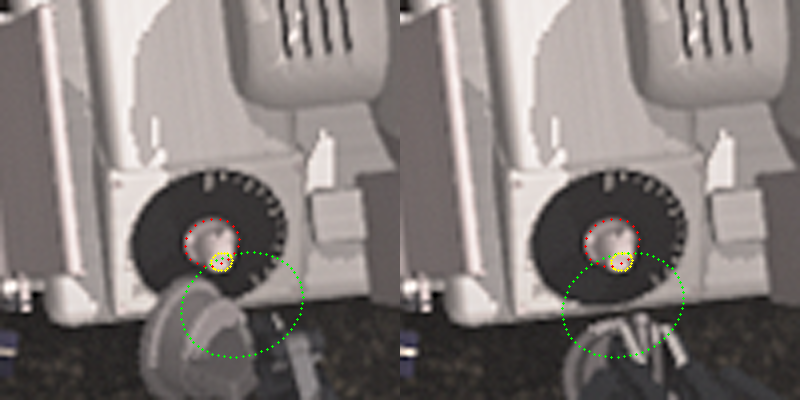

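The spindle estimate fits. The dial had already pivoted at hover, most likely because it clipped the tray lip in transit. With the tool leaning as it is now, the dial hangs about upright, so I'll carry it high, check it, set it down flat and grasp it again.

```bash
python3 - <<'E'
from h import *
q=qs(0,1); S_=np.array([.50,.09,0])
env.move_l([.44,-.12,.27],speed=.25)
env.movep(S_+[0,0,.0506+.05]-zs*.0187,q)
s=env.get_state(); print(s['position'],s['time'])
T=cam("top");S=cam("side")
a=cv2.resize(T[0][220:320,260:360],None,fx=4,fy=4,interpolation=cv2.INTER_CUBIC);b=cv2.resize(S[0][220:345,310:435],None,fx=3.2,fy=3.2,interpolation=cv2.INTER_CUBIC)
P=lambda p:tuple(int(q) for q in ((proj(S,p)-[310,220]+.5)*3.2))
for k in range(40):
    w=6.283*k/40; cv2.circle(b,P(S_+[.034*np.cos(w),.034*np.sin(w),.05]),1,(0,255,0),-1)
cv2.imwrite('pics/set.png',np.hstack([a,b]))
E
```

```text
[0.50949412 0.09070208 0.0845312 ] 20.15
```

View pics/set.png

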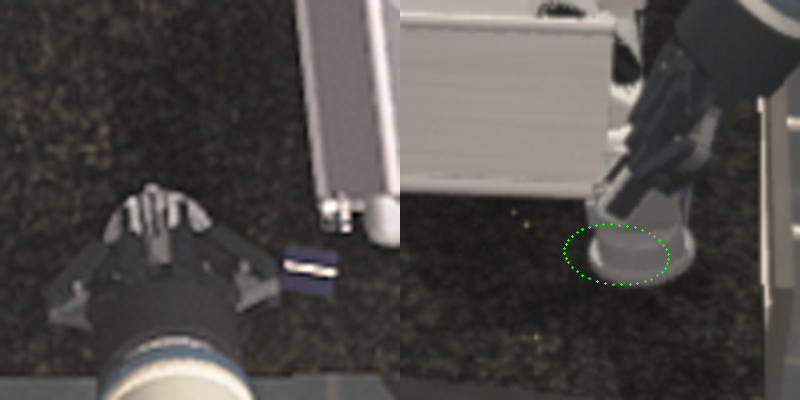

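The dial hangs nearly upright, about 15 mm to the front of where it should be. I'll lower it until it touches, flatten it, release and locate it.

```bash
python3 - <<'E'
from h import *
f0=env.get_state()['force']; p=env.get_state()['position']+[.01,.018,0]
env.move_l(p,speed=.2)
env.move_l(p-[0,0,.036],speed=.12); z=p[2]-.036
while 1:
    s=env.get_state(); f=s['force']-f0
    if f[2]>9 or z<.030: break
    z-=.0015; env.move_l([p[0],p[1],z],speed=.04)
print(z,f,s['ft_torque'],s['position'],s['time'])
jaws.grip(.05)
env.move_l([p[0],p[1],z]+zs*.07,speed=.2)
env.movep([p[0]-.03,p[1]+.02,.23],qd(RS@[1,0,0],[0,0,1],1))
s=env.get_state(); print(s['position'],s['time'])
T=cam("top");S=cam("side")
a=cv2.resize(T[0][220:320,260:360],None,fx=4,fy=4,interpolation=cv2.INTER_CUBIC);b=cv2.resize(S[0][240:340,320:420],None,fx=4,fy=4,interpolation=cv2.INTER_CUBIC)
cv2.imwrite('pics/set2.png',np.hstack([a,b]))
E
```

```text
0.03915283471539328 [-5.89822938  0.31369909 11.55113617] [-0.09557507  0.45414175  0.02289379] [0.52101694 0.10832339 0.04158108] 22.7
[0.48993664 0.12808005 0.2269823 ] 24.375
```

View pics/set2.png

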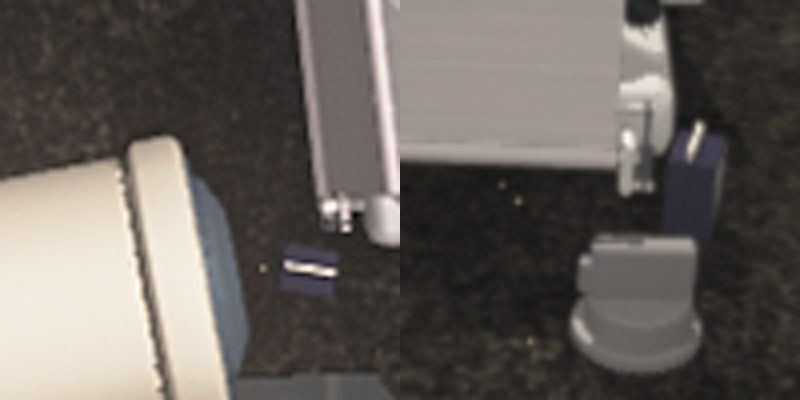

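```bash
python3 - <<'E'
from h import *
S=cam("side"); T=cam("top"); g=S[0].astype(int)
d=lambda x,y:(x/4+320-.4,y/4+240-.4)
y0=.108
def ony(uv,y):
    o,dd=ray(S,uv); return o+dd*(y-o[1])/dd[1]
for x,z in((170,'skL'),(302,'skR')): print(z,ony(d(x,325),y0))
print('wing top ends',ony(d(192,240),y0),ony(d(297,240),y0), ony(d(180,262),y0))
print('wing dir z58',onz(S,d(192,240),.058),onz(S,d(297,240),.058))
print('base',onz(S,d(236,325),0))
# check of same method on the first picture: wing ends there vs known (.5053,.082)
m=((g.min(2)>60)&(np.ptp(g,axis=2)<25))[295:335,355:400]
n,l,st,ce=cv2.connectedComponentsWithStats(m.astype(np.uint8)); print([(s[0]+355,s[1]+295,s[2],s[3],s[4]) for s in st if s[4]>60])
E
```

```text
skL [0.52767847 0.108      0.0026387 ]
skR [0.4588955  0.108      0.01153189]
wing top ends [0.51929111 0.108      0.05829973] [0.46581118 0.108      0.06478649] [0.52468343 0.108      0.04374433]
wing dir z58 [0.51930596 0.107572   0.058     ] [0.4655984  0.09821346 0.058     ]
base [0.49317955 0.0985772  0.        ]
[(np.int32(355), np.int32(295), np.int32(45), np.int32(40), np.int32(823)), (np.int32(362), np.int32(298), np.int32(34), np.int32(35), np.int32(977))]
```

```bash
python3 - <<'E'
from h import *
a=np.radians(8); q=qd([np.cos(a),np.sin(a),0],[0,0,1],1); D=np.array([.4932,.1045,0])
env.movep(D+[0,0,.12],q)
env.move_l(D+[0,0,TD],speed=.12); jaws.grip(.0)
s=env.get_state(); TDa=s['position'][2]; print(s['position'],s['opening'],s['time'])
env.move_l(D+[0,0,.26],speed=.25)
env.movep(F+zs*(TD+.12),qs(1.45,1))
env.move_l(F+zs*(TD+.05),speed=.15)
s=env.get_state(); print(s['position'],s['opening'],s['force'],s['time'])
T=cam("top")
b=cv2.resize(T[0][200:300,340:440],None,fx=4,fy=4,interpolation=cv2.INTER_CUBIC)
P=lambda p:tuple(int(q) for q in ((proj(T,p)-[340,200]+.5)*4))
B=s['position']-zs*TDa
for k in range(60):
    w=6.283*k/60; d=np.cos(w)*u+np.sin(w)*ys
    cv2.circle(b,P(B+.034*d),1,(0,255,0),-1)
    if k%3==0: cv2.circle(b,P(F+.022*zs+.006*d),1,(0,255,255),-1)
cv2.imwrite('pics/ov2.png',b)
E
```

```text
[0.49378008 0.10461874 0.03194432] 0.014039239763946176 26.4
[ 0.49495911 -0.13675051  0.16424679] 0.013876218616424742 [-0.10863824 -1.01607097 -0.43107839] 29.0833
```

View pics/ov2.png

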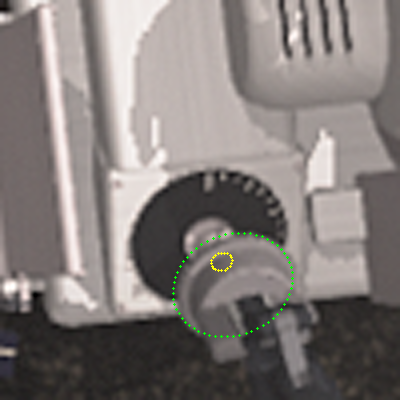

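The skirt now fits the expected circle. I'll insert with only a small, bounded lateral correction.

```bash
cat > ins.py <<'E'
from h import *
env.pause(.1); f0=env.get_state()['force']; np.save('f0.npy',f0); off=np.zeros(2); h=.026
env.move_l(F+zs*(TD+h),speed=.1)
while h>.003:
    h-=.002
    env.move_l(F+off[0]*u+off[1]*ys+zs*(TD+h),speed=.04)
    f,s=fr(f0); p=s['position']-F
    print(round(h,4),f.round(1),(np.array([p@u,p@ys,p@zs-TD])*1e3).round(1),s['ft_torque'].round(2),round(s['time'],2))
    if f[2]>5 or max(abs(f[:2]))>15: break
    off=np.clip(off+np.where(abs(f[:2])>1.5,f[:2]*1.5e-4,0),-.0025,.0025)
np.savez('st.npz',off=off,h=h,th=1.45)
E
python3 ins.py
```

```text
0.024 [-1.3  0.1 -0.8] [ 0.3 -0.2 24.5] [-0.05  0.36  0.01] 29.88
0.022 [-0.7  1.5 -0.6] [-0.1  0.  21.9] [-0.05  0.38  0.02] 30.12
0.02 [-0.1  0.2  0.3] [-0.2  0.1 19.8] [-0.01  0.37 -0.01] 30.38
0.018 [-0.3  0.9 -1. ] [-0.1  0.1 17.8] [-0.09  0.36 -0.04] 30.62
0.016 [-0.4  0.1 -1.3] [-0.1  0.1 15.8] [-0.05  0.36  0.  ] 30.88
0.014 [-0.  -0.1 -0.5] [-0.1  0.1 13.8] [ 0.04  0.41 -0.01] 31.12
0.012 [-3.2  3.   2. ] [-0.4  0.5 11.8] [0.39 0.75 0.23] 31.38
0.01 [-1.5  1.7 -1.5] [-0.8  0.6  9.5] [0.26 0.58 0.23] 31.62
0.008 [-2.8  2.3  3.3] [-0.6  0.8  8.2] [0.31 0.8  0.23] 31.88
0.006 [-8.2  5.  14.4] [-0.4  0.7  7.7] [0.4 1.5 0.3] 32.12
```

```bash
cat > sweep.py <<'E'
from h import *
f0=np.load('f0.npy'); z=np.load('st.npz'); off=z['off']; h=float(z['h'])+.001; th=float(z['th'])-.05; hc=7.8
for i in range(45):
    env.move_l(F+off[0]*u+off[1]*ys+zs*(TD+h),qs(th,1),speed=.03)
    f,s=fr(f0); p=s['position']-F; hm=(p@zs-TD)*1e3
    print(f'{th:.2f} h{h*1e3:.1f}',f.round(1),(np.array([p@u,p@ys])*1e3).round(1),round(hm,1),s['ft_torque'].round(2),f"{s['time']:.2f}")
    if max(abs(f[:2]))>30 or f[2]>40 or s['time']>41: print('stop');break
    if hm<hc-9 and f[2]>6: print('home');break
    off=np.clip(off+np.where(abs(f[:2])>1.5,f[:2]*1e-4,0),-.0025,.0025)
    drop=hm<hc-2.5
    h+=np.clip((f[2]-7)*3e-4,-.002,.001)
    if not drop: th-=.06
    if th<.25: break
np.savez('st.npz',off=off,h=h,th=th)
E
python3 sweep.py
```

```text
1.40 h7.0 [-4.1  4.2  8.5] [-0.5  0.9] 8.1 [0.39 1.04 0.36] 32.38
1.34 h7.5 [-1.8  1.9  5.6] [-0.8  1. ] 8.2 [0.03 0.58 0.09] 32.62
1.28 h7.0 [-3.5  0.9  8.8] [-1.   0.8] 8.0 [-0.14  0.75 -0.06] 32.88
1.22 h7.6 [-0.8 -0.5  5.5] [-1.3  0.9] 8.2 [-0.25  0.31 -0.1 ] 33.12
1.16 h7.1 [-1.6 -0.8 10.1] [-1.3  0.8] 8.0 [-0.37  0.56 -0.23] 33.38
1.10 h8.0 [-0.1 -2.1  5.3] [-1.8  1.3] 8.3 [-0.38  0.14 -0.21] 33.62
1.04 h7.5 [-2.6 -1.9  7.9] [-2.   0.7] 8.1 [-0.54  0.62 -0.31] 33.88
0.98 h7.8 [-0.5 -1.3  7.1] [-2.1  0.8] 8.2 [-0.51  0.32 -0.31] 34.12
0.92 h7.9 [-0.4 -1.3  5.7] [-2.2  0.9] 8.1 [-0.63  0.32 -0.39] 34.38
0.86 h7.5 [-1.8 -2.7  8.2] [-2.2  0.8] 7.9 [-0.64  0.38 -0.39] 34.62
0.80 h7.8 [-0.5 -1.6  5.6] [-2.3  1. ] 7.9 [-0.41  0.23 -0.28] 34.88
0.74 h7.4 [-1.2 -3.2  8. ] [-2.4  0.6] 7.6 [-0.55  0.37 -0.38] 35.12
0.68 h7.7 [ 1.6  1.4 -0.4] [-2.9  1.6] 6.9 [0.13 0.07 0.11] 35.38
0.62 h5.7 [-0.3 -0.4 -0.5] [-3.5  1.3] 4.6 [-0.05  0.34 -0.03] 35.62
0.62 h3.7 [-1.4  0.7 -0.1] [-2.7  0.7] 3.3 [-0.08  0.33 -0.04] 35.88
0.62 h1.7 [-0.3 -0.9 -0.7] [-2.5  0.5] 1.6 [-0.06  0.3  -0.02] 36.12
0.62 h-0.3 [-0.7  0.3 -0.4] [-2.5  0.6] -0.4 [-0.02  0.35  0.02] 36.38
0.62 h-2.3 [-1.2  0.5 -1.1] [-2.3  0.5] -2.3 [-0.08  0.34  0.01] 36.62
0.62 h-4.3 [-6.7  4.6 15.2] [-2.1  0.5] -2.7 [0.31 1.65 0.22] 36.88
home
```

The dial dropped home near 0.65 rad. Next I'll turn it to the stop.

```bash
python3 - <<'E'
from h import *
f0=np.load('f0.npy'); z=np.load('st.npz'); off=z['off']; h=-.0032; th=.62
t0=None
for th in list(np.arange(.52,.05,-.1))+[0,-.04,-.08,-.12,-.15]:
    env.move_l(F+off[0]*u+off[1]*ys+zs*(TD+h),qs(th,1),speed=.03)
    f,s=fr(f0); p=s['position']-F; t=s['ft_torque']@zs
    print(round(th,2),f.round(1),(np.array([p@u,p@ys,p@zs-TD])*1e3).round(1),round(t,2),round(s['time'],2))
    if t0 is None:t0=t
    if max(abs(f[:2]))>30: break
    if th<=0 and abs(t-t0)>.35: break
    off=np.clip(off+np.where(abs(f[:2])>1.5,f[:2]*1e-4,0),-.004,.004)
np.savez('st.npz',off=off,h=h,th=th)
E
```

```text
0.52 [-1.4  2.1  6.1] [-1.7  0.3 -2.5] 0.06 37.12
0.42 [-3.7 -0.7  7.2] [-2.1  0.1 -2.6] 0.01 37.38
0.32 [-1.8 -1.2  6.5] [-2.2 -0.  -2.6] 0.06 37.62
0.22 [-1.  -1.7  7.2] [-2.2 -0.1 -2.6] -0.01 37.88
0.12 [-0.3 -2.4  7.6] [-2.1 -0.2 -2.6] 0.03 38.12
0 [-0.4 -1.6  6.4] [-2.  -0.3 -2.6] 0.05 38.39
-0.04 [-0.7 -0.9  6.9] [-1.9 -0.3 -2.6] -0.07 38.64
-0.08 [ 0.2 -1.5  5.8] [-1.9 -0.4 -2.6] -0.09 38.89
-0.12 [-0.3 -0.6  6.6] [-1.8 -0.4 -2.5] -0.03 39.14
-0.15 [ 0.6 -1.7  6.5] [-1.8 -0.4 -2.5] -0.06 39.39
```

```bash
python3 - <<'E'
from h import *
s=env.get_state(); print(s['tau'].round(2),s['ft_torque'].round(2),s['opening'],s['time'],s['qpos'].round(3))
t=cam("top")[0]; d=cam("side")[0]; cv2.imwrite('pics/t9.png',t);cv2.imwrite('pics/s9.png',d)
c=lambda im,x,y,w:cv2.resize(im[y:y+w,x:x+w],(400,300) if 0 else (390,300),interpolation=cv2.INTER_CUBIC)
t0=cv2.imread('pics/top0.png');s0=cv2.imread('pics/side0.png')
def k(im,x,y): return cv2.resize(im[y:y+75,x:x+100],(400,300),interpolation=cv2.INTER_CUBIC)
cv2.imwrite('pics/cmp.png',np.vstack([np.hstack([k(t0,360,215),k(t,360,215)]),np.hstack([k(s0,330,175),k(d,330,175)])]))
E
```

```text
[  1.54 -19.61 -40.62   2.09  -1.59  -0.13] [-0.39  0.14 -0.28] 0.013722216812178514 39.3917 [-0.508 -0.508  2.032  0.324  1.198  0.738]
```

View pics/cmp.png

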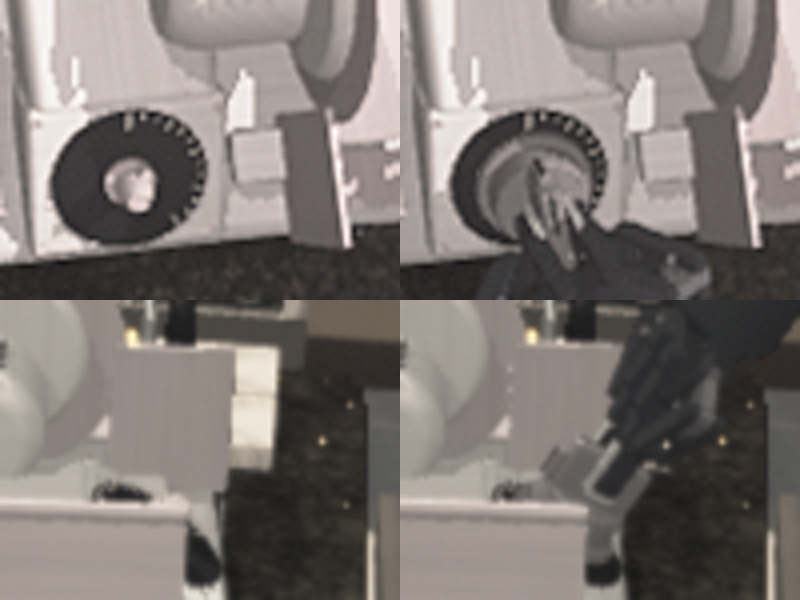

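The dial is seated, its pointer is at the zero mark, and the gauge plate has moved towards the blade. I'll release it and push the tray over.

```bash
python3 - <<'E'
from h import *
jaws.grip(.045)
p=env.get_state()['position']; env.move_l(p+zs*.11,speed=.2)
jaws.grip(0.0)
L=np.array([.5915,-.0383,0]); q=qd(RS@[1,0,0],[0,0,1],1); P0=L+RS@[-.02,-.036,0]
env.movep(P0+[0,0,.26],q)
f0=env.get_state()['force']
env.move_l(P0+[0,0,.128],speed=.2)
s=env.get_state(); print(s['position'],s['force']-f0,s['time'])
for dy in(.02,.035,.05,.065,.075):
    env.move_l(P0+RS@[0,dy,0]+[0,0,.128],speed=.1)
    s=env.get_state(); print(dy,(s['force']-f0).round(1),round(s['time'],2))
env.move_l(P0+RS@[0,.06,0]+[0,0,.26],speed=.25)
env.movep([.40,-.18,.33],q)
s=env.get_state();print(s['time'])
c=cam("top"); cv2.imwrite('pics/t10.png',c[0]); d=cam("side"); cv2.imwrite('pics/s10.png',d[0])
# tray check: mean brightness on ground the tray covers, before and now
t0=cv2.imread('pics/top0.png')
for y in(.19,.22,.235,.26):
    pt=L+RS@[0,y-.145,0]+[0,0,.03]; a=proj(c,pt).round().astype(int); print(y,a,t0[a[1]-1:a[1]+2,a[0]-10:a[0]+10].mean().round(),c[0][a[1]-10:a[1]+10,a[0]-1:a[0]+2].mean().round())
print('milk/dial diff', [ (tuple(int(v) for v in proj(c,m)), float(cv2.absdiff(t0,c[0])[int(proj(c,m)[1])-5:int(proj(c,m)[1])+5,int(proj(c,m)[0])-6:int(proj(c,m)[0])+6].mean())) for m in([.703,.082,.055],[.708,.018,.055],[.4746,-.005,.055])])
E
```

```text
[ 0.5764658  -0.07717891  0.13012521] [ 0.26570119 -0.28581513  0.17923274] 42.7417
0.02 [-0.3 -2.4 -1.4] 43.09
0.035 [-0.  -0.1 -0.9] 43.39
0.05 [-0.7 -0.8 -0.8] 43.69
0.065 [-0.4 -0.8 -0.8] 43.99
0.075 [-1.1 -0.3 -1.1] 44.24
45.8917
0.19 [332 240] 71.0 199.0
0.22 [320 241] 41.0 217.0
0.235 [314 242] 41.0 218.0
0.26 [304 243] 41.0 217.0
milk/dial diff [((301, 191), 4.977777777777778), ((327, 189), 6.847222222222222), ((337, 285), 6.394444444444445)]
```

```bash
python3 - <<'E'
from h import *
c=cam("top"); L=np.array([.5915,-.0383,0])
print('moved since', cv2.absdiff(cv2.imread('pics/t10.png'),c[0])[180:300,260:420].max())
for y in np.arange(.27,.32,.005):
    a=proj(c,L+RS@[0,y-.145,0]+[0,0,.03]).round().astype(int); print(round(y,3),int(c[0][a[1]-10:a[1]+10,a[0]].mean()),end='; ')
Fh=F-.0027*zs; print('\nring brightness (skirt 30,33mm / plate 38,42mm)')
for r,hh in((.031,.003),(.033,.003),(.0375,-.006),(.041,-.006)):
    print(r,[int(c[0][tuple(proj(c,Fh+hh*zs+r*(np.cos(w)*u-np.sin(w)*ys)).round().astype(int)[::-1])].mean()) for w in np.arange(0,6.28,.524)])
# pointer line: dark pixels on wing top
print('wing-top profile across, at +20 mm from axis, angle: mean')
for w in np.arange(-.5,.51,.1):
    print(round(w,1),[int(c[0][tuple(proj(c,Fh+.058*zs+r*(np.cos(w)*u-np.sin(w)*ys)).round().astype(int)[::-1])].mean()) for r in(.012,.017,.022,.026)])
for m in([.703,.082,.055],[.708,.018,.055],[.4746,-.005,.055]):
    x,y=proj(c,m).astype(int); g=c[0].astype(int)[y-12:y+14,x-12:x+14]; g0=cv2.imread('pics/top0.png').astype(int)[y-12:y+14,x-12:x+14]
    ce=lambda g:np.argwhere((g[...,0]-g[...,2]>15)).mean(0).round(1)
    print('milk',ce(g),ce(g0))
print(env.get_state()['time'])
E
```

```text
moved since 8
0.27 213; 0.275 215; 0.28 217; 0.285 219; 0.29 214; 0.295 215; 0.3 95; 0.305 49; 0.31 51; 0.315 47; 
ring brightness (skirt 30,33mm / plate 38,42mm)
0.031 [98, 85, 109, 137, 132, 118, 91, 108, 102, 109, 96, 96]
0.033 [69, 85, 85, 118, 133, 138, 93, 108, 100, 81, 62, 79]
0.0375 [112, 76, 49, 79, 134, 142, 108, 80, 49, 53, 57, 52]
0.041 [80, 57, 60, 65, 99, 138, 109, 56, 50, 50, 57, 43]
wing-top profile across, at +20 mm from axis, angle: mean
-0.5 [110, 92, 67, 69]
-0.4 [124, 128, 107, 78]
-0.3 [108, 128, 141, 113]
-0.2 [63, 105, 95, 125]
-0.1 [63, 81, 113, 110]
-0.0 [118, 125, 148, 143]
0.1 [118, 125, 144, 129]
0.2 [143, 148, 135, 129]
0.3 [143, 133, 135, 134]
0.4 [119, 131, 133, 134]
0.5 [119, 131, 134, 135]
milk [nan nan] [11.9 17.1]
milk [10.5 15.5] [10. 15.]
milk [12.  14.2] [13.2 13.2]
46.0417<stdin>:15: RuntimeWarning: Mean of empty slice.
  ret = um.true_divide(
```

```bash
python3 - <<'E'
from h import *
a=cv2.imread('pics/top0.png');b=cv2.imread('pics/t10.png')
for x,y in((304,192),(327,189),(337,287),(192,292)):
    t=a[y-9:y+10,x-9:x+10]; r=cv2.matchTemplate(b[y-25:y+26,x-25:x+26],t,cv2.TM_CCOEFF_NORMED); print(cv2.minMaxLoc(r)[1::2],'expect (16,16)')
print(env.get_state()['time'])
env.hand_in()
E
```

```text
(0.9975505471229553, (16, 16)) expect (16,16)
(0.9983847141265869, (16, 16)) expect (16,16)
(0.9646070599555969, (16, 16)) expect (16,16)
(0.9988721609115601, (16, 16)) expect (16,16)
46.0417
the job is handed in; nothing more can be done
```

I fitted the dial on the spindle and turned it to zero, and I pushed the catch tray past dead centre so it swung down. I handed the job in at 46.0 s of the 58 s allowed; no verdict was reported.

**What went wrong on the way:** On the first try the dial pivoted in the grip, most likely because it clipped the tray lip while being carried. It missed the spindle, so I stood it back on the worktop, grasped it again and carried it higher. The second try worked.

**Last checks:**
- **Dial home:** it rested on the key, then dropped about 11 mm near 0.65 rad. Firm contact stayed at the same depth while I turned it on to zero.
- **Zero mark:** the pointer reads about -0.1 to -0.15 rad, at or slightly past the zero mark. With the key's 0.1 rad of play, the spindle should be at its stop. I never felt a clear stop or the expected friction torque, so I judged this from the tool angle and the pictures, which also show the gauge plate moved towards the blade.
- **Tray:** its lip lies about 298 mm out from the slicer's centre, which fits a level tray. It was not moving between two pictures, though they were only about 0.1 s apart.
- **Cartons:** a colour check failed to find one carton (milk_a or milk_b, the one at top-view pixel 304,192). Matching against the first picture then placed all four exactly where they started.
- **Arm:** clear of everything.

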